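# Hold the glue-pot lid at its vent position

### The job

Pick up the glue pot's bayonet lid by its bar, set it lugs-down into the pot's notches until its flange lies flush on the collar, then twist it clockwise (seen from above) half way to the lock, so that the bar points at the yellow ticks, without ever turning it on to the lock click. A spring turns it back, so finish still gripping the lid firmly and holding it still there, fully seated; do not disturb the roll, the jar or the scraper.

Things in the scene. Friction and masses are not known exactly. Their poses are not given: they have to be found in the camera images.
- lid: Loose round bayonet lid, 0.14 kg, standing on the bench. Origin: centre of the flange's underside (16 mm above the bench at the start), z up. Aluminium flange 88 mm across, z 0 to 6 mm; below it a spigot 56 mm across, z -16 to 0. Black grip bar on top, 62 mm long along the lid's x, 14 mm wide, z 6 to 33 mm, yellow stripe on top. Same after half a revolution.
- lid_bar_top (a point): Middle of the top face of the lid's grip bar, 33 mm above the lid's origin, on the lid's axis.
- lid_lug (a point): Outer end of the lug on the lid's +x side, 38 mm from the axis, 12.5 mm below the lid's origin; its twin is on -x. Lugs are 10 mm wide, z -16 to -9 mm, right under the ends of the bar.
- pot: Red glue pot, 116 mm across on a 148 mm dark foot, fixed. Origin: centre of its underside, z up. Steel lip in the mouth, 62 mm across inside, 5 mm thick, with two notches on the pot's +x and -x sides. The lid enters with its bar along the pot's x, rests with its flange on the lip, then turns only clockwise seen from above, lugs under the lip.
- pot_mouth (a point): Centre of the collar's top face, 110 mm above the bench, on the pot's axis; same axes as the pot. The space for spigot and lugs below is over 25 mm deep.
- pot_entry (a point): White tick on the collar's rim at the pot's +x, 52 mm from the axis, over one notch (twin on -x). A notch is about 20 mm wide and open to 46 mm from the axis, so the lid may be up to about 7 deg off.
- pot_half (a point): Yellow tick on the collar's rim, 45 deg clockwise (from above) of the white one; a twin across. Half turn, the vent position: hold the bar pointing here.
- pot_lock (a point): Blue tick on the rim, 90 deg clockwise of the white one; a twin across, locked. Sprung balls resist from about 62 deg and the lock clicks in at about 75 deg: do not go there.
- spring_ring (a joint): Return spring ring in the pot (rad, 0 at rest, at most 1.46), pushed by the lugs: reads the lid's turn from entry less about 0.12 rad. It pushes back with 0.10 N m plus 0.10 N m per rad, turning a lid that is let go back towards entry.
- band_roll: Loose roll of brown edge band lying flat, 100 mm across, 24 mm high, hole 44 mm. Origin: centre of its underside. Bystander.
- granule_jar: Loose closed jar with orange cap, 60 mm across, 78 mm high. Origin: centre of its underside. Bystander.
- scraper: Loose flat scraper (spatula) lying on the bench, along its own x. Bystander.
Things that resemble listed ones, but are neither listed nor needed, are in the scene too. What is meant by the lid is not pink or purple, and is the smaller of those in its own colour.

How it is judged:
On the way:
1. the lid sits in the pot, flange on the collar, bar still in line with the notches (z of lid in the frame of pot_mouth between -0.004 and 0.003 m and horizontal distance between lid and pot_mouth below 0.006 m and angle between lid's own z axis and vertical below 0.08 rad and angle between the x axis of lid and the x axis of pot, either way round below 0.35 rad), for 0.05 s.
At the end, for the whole second after the job is handed in: The lid is seated in the pot (within 4 mm in height, 6 mm off axis, 0.08 rad tilt), turned 32 to 58 deg from entry towards the lock, pushing the return spring, still, and gripped (fingers press the lid with over 8 N in all); roll, jar and scraper within 25 mm of their starts (z of lid in the frame of pot_mouth between -0.004 and 0.003 m and horizontal distance between lid and pot_mouth below 0.006 m and angle between lid's own z axis and vertical below 0.08 rad and angle between the x axis of lid and the x axis of pot, either way round between 0.56 and 1.01 rad and value of joint spring_ring above 0.3 rad and contact force between the fingers and lid above 8 N and angular speed of lid below 0.15 rad/s and distance of each of band_roll, granule_jar, scraper from where it was at the start of the episode below 0.025 m); the arm keeps its last pose, push and grip.
It fails at once if the lid is turned on to the lock click (over 72 deg from entry) (z of lid in the frame of pot_mouth below 0.006 m and horizontal distance between lid and pot_mouth below 0.012 m and angle between the x axis of lid and the x axis of pot, either way round above 1.257 rad).
It fails at once if the roll, the jar or the scraper is shifted by more than 25 mm (distance of any of band_roll, granule_jar, scraper from where it was at the start of the episode above 0.025 m).
It also fails if it takes over 40 s, if anything falls off the work surface, if the arm or the gripper's body presses on something with over 40 N, if the wrist force passes 120 N, or if a joint passes its speed limit or range.

### The arm

A 6-joint arm with a two-finger parallel gripper is mounted at the origin on the work surface. World frame = base frame: x ahead of the robot, y to its left, z up, the work surface at z = 0. Lengths are in m, angles in rad, forces in N, time in s.
With the tool pointing down it reaches from about 0.425 to 0.95 m from the base axis. Payload 3.5 kg.
Tool frame: the origin (TCP) lies at the very end of the fingers, on their centre line; the grasp point (between the pads) lies 19 mm behind it; z points along the fingers, y is the line along which they close (so a half turn about z gives the same grasp; the last joint's range is limited). The gripper opens to 85 mm and grips with 20 to 120 N. Pads are 22 mm wide; open, the fingers measure 114 mm over their backs; the gripper's body (76 mm by 85 mm) begins 54 mm behind the grasp point. The pads swing forward as they close: fully open they stand 13 mm farther back than shut.
Start: joints at [1.048, 0.286, 1.577, -0, 1.279, -0.15], TCP at [0.246, 0.629, 0.231] pointing down, gripper open.
Joint ranges: [-2.77, 2.77], [-0.9, 2.22], [0.21, 2.48], [-1.53, 4.67], [0.24, 2.81], [-2.84, 2.84]. Speed limits (rad/s): [2.79, 2.79, 3.14, 3.14, 3.14, 3.14].

### API

Orientations are given as a unit quaternion [x, y, z, w].
In Python, from plant import ctrl gives the robot as it stands.
- The arm moves only by the tool carry_out, never from a script. Its argument "deltas" is one flat list of numbers, 6 for each row, row after row: the shift along the tool's x, y, z in m, then the turn, a rotation vector about the tool's x, y, z in rad. A call has 1 to 5 rows; each row is the pose to reach, as a shift and turn from the pose commanded when the call began, along the tool's axes at that moment; what a row does not reach only later rows make up. A row lasts 1/8 s, in which the tool goes at most 62.5 mm and 10.7 degrees, less where a joint would pass 70% of its speed; a pose out of reach is approached as far as the arm can. A call with a gripper value outside its range is refused whole. "grip" is the opening in per cent of the stroke, from 0 (shut) to 100 (fully open), set as the call begins (left out, the last holds). The fingers move at their own pace and stop on an object; "grip_force" is the grip in N (left out, the last holds). Time passes only in rows, so rows that repeat a pose let the fingers close. It gives the time, the measured TCP pose, the force, the opening and the grip force at its end, in the units of the state.
- ctrl.get_state(): the state, without advancing time (a new reading comes with each control period).
- ctrl.read_camera(name): name is "side" or "top" or "wrist"; returns (picture, depth): 384x512x3 uint8, red, green, blue; 384x512 float32, m along the optical axis (not along the pixel's ray), 0 where there is no reading.
- ctrl.camera_model(name): a dict with "intrinsics" (3x3 intrinsics, pixels), "k1" (the pictures are not rectified: a ray, as slopes to the right and down, at radius r is drawn at 1 + k1 r^2 times it, then the intrinsics apply), "extrinsics" (4x4, takes a point from world to camera coordinates); the wrist camera has in their place "hand_eye" (4x4, takes a point from camera to tool coordinates, whose origin is the TCP and whose axes are the flange's). Camera axes: x right, y down, z forward; pixel columns grow to the right and rows downward; lengths in m; the calibration is good to about 2 mm. A picture is of the moment at which its call begins: read the wrist's pose just before it. camera_model takes no time and is no camera call.
- ctrl.sign_off(): hands the job in; it is judged then, once.
Trained networks look in the newest picture that a camera, given by its name, has taken for a name from the list of things; names that differ only in an ending like _2 or _b are one class to them, and where a whole thing is asked for, a point or a joint stands for the part that bears it (a point fixed in the world has none). Each returns a list of dicts, best first, with "score" (0 to 1); they miss things now and then, are a little off and sometimes report something else, mostly with a low value. They report only what shows in the picture. A call takes as long as a camera call. They do not tell look-alikes from the thing itself.
- ctrl.find_in(camera, query): "uv" ([column, row] in pixels, amid what is visible of it).
The state is a dict: "time": time; "qpos": joint angles; "dq": joint speeds; "joint_efforts": joint torques, N m; "eef_pos": TCP position; "tcp_rot": TCP orientation; "contact_force": force on the tool from outside, world axes, zero at the start; "wrist_torque": the same for the moment, N m; "opening": opening from 0.0 (shut) to 1.0 (fully open); "finger_force": force on a finger pad.
Only numpy, scipy, OpenCV 4.12 (cv2) and the standard library are available. Lean on these libraries where they do the work, as an engineer would, in place of code of your own. Each camera call takes 0.05 s, during which the arm holds its last target. There are 200 camera calls.

## Working session

There is one attempt and no reset: what is moved stays moved. The work goes in short steps, Python scripts to look and compute and a tool call to move; the robot and the scene stay as the last step left them, time stands still between calls to the robot, and variables do not carry over. Pictures are saved under pics/ and viewed, at most 10 in all, crops included, and the job is handed in when it is done.

Besides the shell and the picture viewer there is one more tool, called after "Emit:" as name(argument=value, ...), one argument or row to a line, values as JSON. carry_out: Moves the arm, as the interface text tells. Its arguments: {"type":"object","properties":{"deltas":{"type":"array"},"grip":{"type":"number"},"grip_force":{"type":"number"}},"required":["deltas"]}

```bash
mkdir -p pics; ls; cat > h.py <<'E'
import numpy as np, cv2
from plant import ctrl
from scipy.spatial.transform import Rotation as R
def model(cam, st=None):
    m=ctrl.camera_model(cam); K=np.array(m["intrinsics"]); k1=m["k1"]
    if "extrinsics" in m: T=np.linalg.inv(np.array(m["extrinsics"]))
    else:
        W=np.eye(4); W[:3,:3]=R.from_quat(st["tcp_rot"]).as_matrix(); W[:3,3]=st["eef_pos"]; T=W@np.array(m["hand_eye"])
    return K,k1,T
def rays(K,k1,uv):
    uv=np.atleast_2d(np.asarray(uv,float))
    return cv2.undistortPoints(uv[:,None],K,np.array([k1,0,0,0.]))[:,0]
def at_depth(M,uv,d):
    K,k1,T=M; s=rays(K,k1,uv); d=np.atleast_1d(d)
    return np.c_[s*d[:,None],d]@T[:3,:3].T+T[:3,3]
def at_z(M,uv,z):
    K,k1,T=M; s=rays(K,k1,uv); v=np.c_[s,np.ones(len(s))]@T[:3,:3].T
    return T[:3,3]+v*((z-T[2,3])/v[:,2])[:,None]
def cloud(M,depth):
    h,w=depth.shape; u,v=np.meshgrid(np.arange(w),np.arange(h))
    P=at_depth(M,np.c_[u.ravel(),v.ravel()],depth.ravel()); P[depth.ravel()<=0]=np.nan
    return P.reshape(h,w,3)
def shot(cam,name):
    st=ctrl.get_state(); img,d=ctrl.read_camera(cam); M=model(cam,st)
    cv2.imwrite(f"pics/{name}.png",img[:,:,::-1]); np.savez(f"pics/{name}.npz",img=img,d=d,K=M[0],k1=M[1],T=M[2])
    return img,d,M
def load(name):
    z=np.load(f"pics/{name}.npz"); return z["img"],z["d"],(z["K"],float(z["k1"]),z["T"])
E
python3 - <<'E'
from h import *
s=ctrl.get_state(); print(s)
img,d,M=shot("top","top1")
C=cloud(M,d)
print(M[2][:3,3],M[2][:3,2])
for q in ["lid","pot","pot_entry","pot_half","pot_lock","band_roll","granule_jar","scraper"]:
    for r in ctrl.find_in("top",q)[:4]:
        u,v=map(int,np.round(r["uv"])); print(q,r["uv"],round(r["score"],2),C[v,u].round(3))
E
```

```text
pics
{'time': 0.0, 'qpos': array([ 1.04798703e+00,  2.87195467e-01,  1.57817347e+00,  1.74815823e-05,
        1.27857263e+00, -1.50002518e-01]), 'dq': array([-0.00072535,  0.00044747,  0.00183178, -0.00048586, -0.00010478,
       -0.00061535]), 'joint_efforts': array([ 7.78803333e-04, -4.05980587e+01, -2.92624944e+01, -1.49833886e-04,
        5.73912359e-03,  4.40298848e-06]), 'eef_pos': array([0.24549851, 0.62807696, 0.2299292 ]), 'tcp_rot': array([ 1.85328149e-01,  9.82675988e-01, -1.10586435e-03, -3.95582868e-04]), 'contact_force': array([-0.20467709,  0.38072696, -0.09918467]), 'wrist_torque': array([ 0.02495202,  0.0192589 , -0.06068561]), 'finger_force': 0.0, 'opening': 0.9984154980042805}
[ 0.30883268 -0.06357327  1.28584188] [ 0.20801695 -0.0040736  -0.97811674]
lid [371.2, 268.9] 0.9 [ 0.328 -0.355  0.053]
lid [339.8, 207.8] 0.79 [ 0.499 -0.29   0.039]
lid [367.5, 163.6] 0.72 [ 0.626 -0.385  0.02 ]
lid [396.5, 203.1] 0.59 [ 0.504 -0.444  0.045]
pot [244.9, 202.6] 0.8 [ 0.517 -0.026  0.088]
pot_entry [245.8, 200.8] 0.87 [ 0.522 -0.029  0.09 ]
pot_half [248.4, 205.0] 0.73 [ 0.511 -0.034  0.091]
pot_lock [242.0, 199.4] 0.68 [ 0.529 -0.019  0.085]
band_roll [128.2, 222.6] 0.79 [ 0.492  0.314 -0.   ]
granule_jar [161.8, 145.5] 0.77 [0.692 0.198 0.08 ]
scraper [303.2, 155.6] 0.56 [ 0.665 -0.201  0.001]
```

View pics/top1.png

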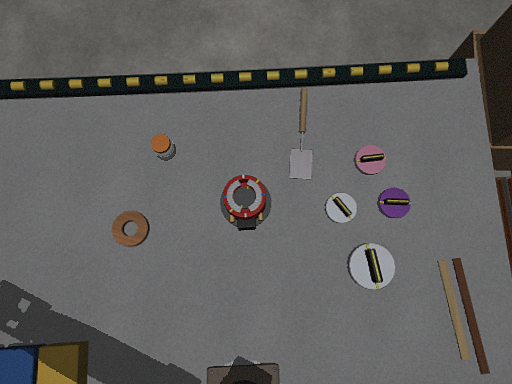

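The picture shows four lids: small aluminium (341,207), pink (371,160), purple (395,203) and large aluminium (372,267). The small aluminium one fits, since it is neither pink nor purple and is the smaller of its colour. The pot is at (245,200). I'll confirm both in one enlarged crop and measure them.

```bash
python3 - <<'E'
from h import *
img,d,M=load("top1")
a=cv2.resize(img[165:240,205:285],None,fx=5,fy=5,interpolation=cv2.INTER_CUBIC)
b=cv2.resize(img[165:240,315:395],None,fx=5,fy=5,interpolation=cv2.INTER_CUBIC)
cv2.imwrite("pics/crop1.png",np.hstack([a,b])[:,:,::-1])
C=cloud(M,d)
# lid flange: silver pixels near; bar: high points
m=np.zeros(d.shape,bool); m[185:232,320:361]=1
L=m&(C[...,2]>0.014); P=C[L]; print("lid mask",P.shape, P.min(0),P.max(0), P.mean(0))
vv,uu=np.nonzero(L)
f=cv2.fitEllipse(cv2.findContours(L.astype(np.uint8),0,1)[0][0]); print(f)
print("centre flange z.022",at_z(M,[f[0]],0.022))
dark=m&(img.max(2)<60)&L; v,u=np.nonzero(dark); 
Q=at_z(M,np.c_[u,v],0.049); c=Q.mean(0); e=np.linalg.eigh(np.cov((Q-c)[:,:2].T)); print("bar",c,len(Q),np.degrees(np.arctan2(*e[1][::-1,1])),np.sqrt(e[0]))
# pot
m[:]=0;m[160:240,210:280]=1
red=m&(img[...,0]>110)&(img[...,1]<60); k,n=cv2.findContours(red.astype(np.uint8),0,1)[0],0
k=max(k,key=cv2.contourArea); f=cv2.fitEllipse(cv2.convexHull(k)); print(f, at_z(M,[f[0]],0.11))
P=C[m&(C[...,2]>0.1)]; print(P.min(0),P.max(0),P.mean(0))
E
```

```text
lid mask (766, 3) [ 0.46079266 -0.33986352  0.01426853] [ 0.54527769 -0.25064177  0.05618191] [ 0.50218708 -0.29451981  0.02630269]
((340.78179931640625, 207.4051513671875), (29.402620315551758, 31.387964248657227), 106.36663055419922)
centre flange z.022 [[ 0.50271009 -0.29533409  0.022     ]]
bar [ 0.50071139 -0.28882226  0.049     ] 92 -136.3779004787224 [0.00921832 0.01873485]
((247.82150268554688, 203.55276489257812), (23.56733512878418, 35.50421142578125), 62.45756530761719) [[ 0.51170686 -0.03441784  0.11      ]]
[ 0.4764646  -0.08158527  0.10060725] [0.59166574 0.03163389 0.1173644 ] [ 0.53344238 -0.02459008  0.10959391]
```

View pics/crop1.png

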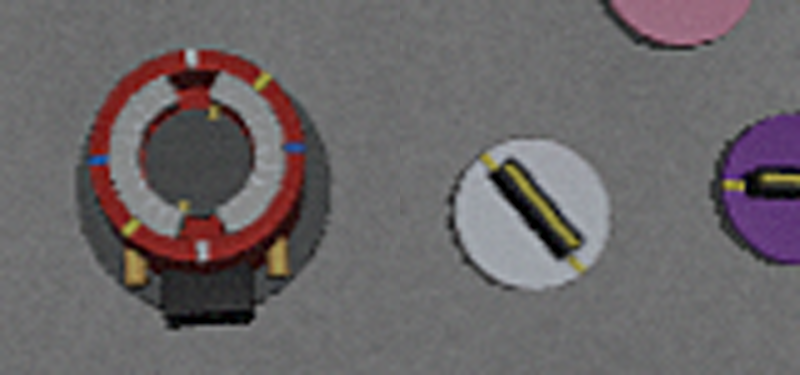

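The crop confirms it: the small aluminium lid is at about (341,207), smaller than the large silver one. The pot's white ticks are at crop (191,57)/(203,250), the yellow at (263,82)/(131,229) and the blue at (97,160)/(293,148).

```bash
python3 - <<'E'
from h import *
img,d,M=load("top1")
def px(a,ox): return np.c_[(np.array(a)[:,0]+.5)/5-.5+ox,(np.array(a)[:,1]+.5)/5-.5+165]
P=at_z(M,px([(191,57),(203,250),(263,82),(131,229),(97,160),(293,148)],205),.11)
print(P.round(4))
for i in (0,2,4):
    v=P[i]-P[i+1]; print(P[i:i+2].mean(0),np.linalg.norm(v),np.degrees(np.arctan2(v[1],v[0])))
# lid flange ticks at z .022
L=at_z(M,px([(485-400,158),(580-400,265)],315),.022); v=L[0]-L[1]; print("lid",L.mean(0),np.linalg.norm(v),np.degrees(np.arctan2(v[1],v[0])))
s=ctrl.get_state(); print(R.from_quat(s["tcp_rot"]).as_matrix().round(3))
print(np.array(ctrl.camera_model("wrist")["hand_eye"]).round(3))
E
```

```text
[[ 0.5874 -0.0242  0.11  ]
 [ 0.4825 -0.0262  0.11  ]
 [ 0.5717 -0.0622  0.11  ]
 [ 0.4956  0.0113  0.11  ]
 [ 0.5336  0.0281  0.11  ]
 [ 0.5349 -0.0765  0.11  ]]
[ 0.53496749 -0.02521096  0.11      ] 0.10489391306336206 1.110119319546373
[ 0.53366585 -0.02543109  0.11      ] 0.10580507396492086 -44.0352493733018
[ 0.53426759 -0.02417038  0.11      ] 0.10456891307229463 90.68474168614527
lid [ 0.5042993 -0.2962067  0.022    ] 0.08004189862828383 37.037333339659455
[[-0.931  0.364 -0.   ]
 [ 0.364  0.931 -0.   ]
 [ 0.    -0.    -1.   ]]
[[ 0.    -0.948 -0.32   0.082]
 [ 1.     0.     0.001  0.   ]
 [-0.001 -0.32   0.948 -0.143]
 [ 0.     0.     0.     1.   ]]
```

Emit:
carry_out(
  deltas=[-0.062, -0.037, -0.005, 0, 0, 0.18, -0.124, -0.074, -0.01, 0, 0, 0.36, -0.178, -0.107, -0.01, 0, 0, 0.54, -0.23, -0.138, -0.01, 0, 0, 0.72, -0.28, -0.168, -0.01, 0, 0, 0.9],
)

```text
time: 1.08
eef_pos: [0.4376, 0.3799, 0.2417]
tcp_rot: [0.597, 0.803, 0.0, 0.0]
contact_force: [0.9, -0.2, -0.1]
opening: 1.001
finger_force: 0.0
```

```bash
cat >> h.py <<'E'
def goto(xyz,yaw):
    "tool-frame shift and turn to xyz with tool y at yaw deg (tool down)"
    s=ctrl.get_state(); W=R.from_quat(s["tcp_rot"]); y=np.radians(yaw)
    Y=np.array([np.cos(y),np.sin(y),0]); Z=np.array([0,0,-1.]); G=np.c_[np.cross(Y,Z),Y,Z]
    print("t",round(s["time"],2),"at",np.round(s["eef_pos"],4),"yaw",np.degrees(np.arctan2(*W.as_matrix()[1::-1,1])).round(1),"q",s["qpos"].round(2),"F",s["contact_force"].round(1),"Tq",s["wrist_torque"].round(2),"op",round(s["opening"],3),"ff",round(s["finger_force"],1))
    print("  delta",W.inv().apply(np.array(xyz)-s["eef_pos"]).round(4),(W.inv()*R.from_matrix(G)).as_rotvec().round(3))
E
python3 -c "
from h import *
goto((.52,0,.25),-30)"
```

```text
t 1.07 at [0.4376 0.3799 0.2417] yaw 16.7 q [0.54 0.07 1.81 0.   1.27 0.25] F [ 0.9 -0.2 -0.1] Tq [ 0.05 -0.02  0.  ] op 1.001 ff 0.0
  delta [-0.3875 -0.0306 -0.0084] [ 0.001 -0.001  0.816]
```

Emit:
carry_out(
  deltas=[-0.06, -0.008, 0, 0, 0, 0.17, -0.12, -0.015, 0, 0, 0, 0.34, -0.18, -0.022, 0, 0, 0, 0.51, -0.24, -0.03, 0, 0, 0, 0.68, -0.3, -0.037, 0, 0, 0, 0.82],
)

```text
time: 1.7
eef_pos: [0.4894, 0.082, 0.2418]
tcp_rot: [0.867, 0.499, 0.001, 0.0]
contact_force: [0.7, 0.4, -0.0]
opening: 0.998
finger_force: 0.0
```

```bash
python3 -c "
from h import *
goto((.503,-.296,.19),-50)"
```

```text
t 1.7 at [0.4894 0.082  0.2418] yaw -30.2 q [-0.04 -0.13  2.    0.    1.27  0.49] F [ 0.7  0.4 -0. ] Tq [ 0.05 -0.03 -0.02] op 0.998 ff 0.0
  delta [-0.32    0.2017  0.0518] [ 0.001 -0.001  0.346]
```

Emit:
carry_out(
  deltas=[-0.053, 0.033, 0, 0, 0, 0.09, -0.106, 0.066, 0, 0, 0, 0.17, -0.159, 0.1, 0.01, 0, 0, 0.26, -0.212, 0.133, 0.03, 0, 0, 0.35, -0.265, 0.166, 0.04, 0, 0, 0.35],
)

```text
time: 2.33
eef_pos: [0.5005, -0.2254, 0.2015]
tcp_rot: [0.94, 0.342, 0.0, -0.0]
contact_force: [0.4, 0.3, -0.4]
opening: 0.998
finger_force: 0.0
```

Emit:
carry_out(
  deltas=[-0.055, 0.036, 0.01, 0, 0, 0, -0.055, 0.036, 0.01, 0, 0, 0, -0.055, 0.036, 0.01, 0, 0, 0],
)

```text
time: 2.7
eef_pos: [0.4818, -0.2866, 0.1921]
tcp_rot: [0.94, 0.342, 0.0, -0.0]
contact_force: [-0.3, -0.0, 0.0]
opening: 1.0
finger_force: 0.0
```

```bash
python3 - <<'E'
from h import *
goto((.503,-.296,.15),-50)
img,d,M=shot("wrist","w1"); C=cloud(M,d)
print([ (r["uv"],round(r["score"],2)) for r in ctrl.find_in("wrist","lid_bar_top")[:3]])
n=np.nan_to_num(C[...,2]); 
bar=(n>.042)&(n<.056)&(np.hypot(C[...,0]-.503,C[...,1]+.296)<.06)
P=C[bar]; print("bar n",len(P))
if len(P):
    print(P[:,2].mean()); (c,wh,a)=cv2.minAreaRect((P[:,:2]*1000).astype(np.float32)); print(c,wh,a)
fl=(n>.015)&(n<.03)&(np.hypot(C[...,0]-.503,C[...,1]+.296)<.07)
P=C[fl]; print(len(P),cv2.minEnclosingCircle((P[:,:2]*1000).astype(np.float32)),P[:,2].mean())
E
```

```text
t 2.7 at [ 0.4818 -0.2866  0.1921] yaw -50.0 q [-0.72  0.07  1.9   0.    1.17  0.16] F [-0.3 -0.   0. ] Tq [ 0.05 -0.05 -0.01] op 1.0 ff 0.0
  delta [0.0102 0.0208 0.0421] [-0. -0. -0.]
[([233.8, 286.7], 0.86), ([276.2, 165.3], 0.85), ([370.2, 230.9], 0.8)]
bar n 720
0.049104671921181064
(503.8240051269531, -297.0310974121094) (62.02904510498047, 14.089967727661133) 35.44537353515625
3380 ((503.7222595214844, -297.136474609375), 43.997459411621094) 0.022329384934729544
```

View pics/w1.png

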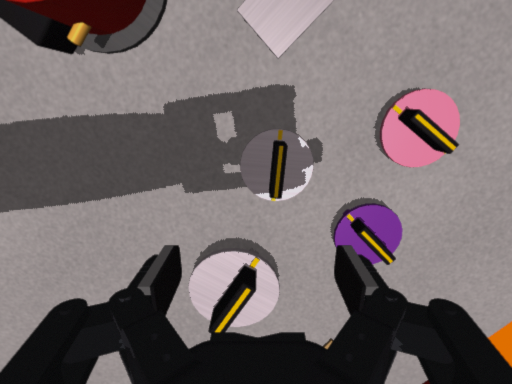

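The wrist view shows the small aluminium lid at (276,165), the large one at (234,288), pink at (420,128) and purple at (368,235). The measured size (62x14 mm bar, 88 mm flange, top at 49 mm) matches the lid, with its centre at (0.5038, -0.2971) and the bar at 35.4°.

```bash
python3 -c "
from h import *
goto((.5038,-.2971,.025),-54.6)"
```

```text
t 2.8 at [ 0.4824 -0.2855  0.1925] yaw -49.9 q [-0.72  0.07  1.9   0.    1.17  0.16] F [-0.5  0.6  0.2] Tq [0.03 0.01 0.04] op 1.002 ff 0.0
  delta [0.0088 0.0226 0.1675] [ 0.    -0.     0.082]
```

Emit:
carry_out(
  deltas=[0.009, 0.0225, 0.04, 0, 0, 0.082, 0.009, 0.0225, 0.08, 0, 0, 0.082, 0.009, 0.0225, 0.12, 0, 0, 0.082, 0.009, 0.0225, 0.12, 0, 0, 0.082],
  grip=60,
)

```text
time: 3.3
eef_pos: [0.5017, -0.2946, 0.0689]
tcp_rot: [0.952, 0.305, -0.002, -0.003]
contact_force: [0.8, -0.1, -0.0]
opening: 0.599
finger_force: 0.0
```

```bash
python3 -c "
from h import *
goto((.5038,-.2971,.025),-54.6)
goto((.5038,-.2971,.025),-54.6)"
```

```text
t 3.3 at [ 0.5017 -0.2946  0.0689] yaw -54.5 q [-0.71  0.28  1.91  0.    0.96  0.25] F [ 0.8 -0.1 -0. ] Tq [ 0.03 -0.03 -0.05] op 0.599 ff 0.0
  delta [0.0003 0.0036 0.0438] [-0.008  0.002  0.001]
t 3.3 at [ 0.5017 -0.2946  0.0689] yaw -54.5 q [-0.71  0.28  1.91  0.    0.96  0.25] F [ 0.8 -0.1 -0. ] Tq [ 0.03 -0.03 -0.05] op 0.599 ff 0.0
  delta [0.0003 0.0036 0.0438] [-0.008  0.002  0.001]
```

Emit:
carry_out(
  deltas=[0, 0.002, 0.025, 0, 0, 0, 0, 0.002, 0.043, 0, 0, 0, 0, 0.002, 0.0455, 0, 0, 0, 0, 0.002, 0.0455, 0, 0, 0],
)

```text
time: 3.8
eef_pos: [0.505, -0.2998, 0.0276]
tcp_rot: [0.953, 0.304, 0.0, 0.0]
contact_force: [-0.5, 0.4, 0.6]
opening: 0.601
finger_force: 0.0
```

Emit:
carry_out(
  deltas=[0, 0, 0, 0, 0, 0, 0, 0, 0, 0, 0, 0, 0, 0, 0, 0, 0, 0, 0, 0, 0, 0, 0, 0],
  grip=0,
  grip_force=70,
)

```text
time: 4.3
eef_pos: [0.5051, -0.3002, 0.0277]
tcp_rot: [0.953, 0.304, 0.0, 0.001]
contact_force: [-0.3, -0.1, 4.8]
opening: 0.145
finger_force: 71.0
```

```bash
python3 -c "
from h import *
goto((.5038,-.2971,.025),-54.6)"
```

```text
t 4.3 at [ 0.5051 -0.3002  0.0277] yaw -54.7 q [-0.71  0.35  1.92 -0.    0.88  0.25] F [-0.3 -0.1  4.8] Tq [ 0.07  0.05 -0.02] op 0.145 ff 71.0
  delta [ 0.0008 -0.0033  0.0027] [ 0.002 -0.    -0.001]
```

Emit:
carry_out(
  deltas=[0, 0, -0.03, 0, 0, 0, 0, 0, -0.08, 0, 0, 0, 0, 0, -0.14, 0, 0, 0, 0, 0, -0.2, 0, 0, 0, 0, 0, -0.2, 0, 0, 0],
)

```text
time: 4.92
eef_pos: [0.5069, -0.3017, 0.2333]
tcp_rot: [0.953, 0.304, 0.003, 0.005]
contact_force: [-0.4, 0.5, -1.3]
opening: 0.145
finger_force: 70.4
```

```bash
python3 -c "
from h import *
goto((.46,-.04,.225),-89)"
```

```text
t 4.92 at [ 0.5069 -0.3017  0.2333] yaw -54.7 q [-0.71  0.09  1.8  -0.    1.24  0.25] F [-0.4  0.5 -1.3] Tq [ 0.01 -0.02  0.  ] op 0.145 ff 70.4
  delta [ 0.1131 -0.2407  0.0058] [ 0.011 -0.006  0.599]
```

Emit:
carry_out(
  deltas=[0.023, -0.048, 0, 0, 0, 0.15, 0.046, -0.096, 0, 0, 0, 0.3, 0.069, -0.144, 0, 0, 0, 0.45, 0.092, -0.192, 0, 0, 0, 0.6, 0.113, -0.241, 0.005, 0, 0, 0.6],
)

```text
time: 5.55
eef_pos: [0.4559, -0.0359, 0.2196]
tcp_rot: [1.0, 0.008, -0.001, -0.001]
contact_force: [1.2, 0.4, -2.0]
opening: 0.144
finger_force: 70.3
```

Emit:
carry_out(
  deltas=[0, 0, 0, 0, 0, 0, 0, 0, 0, 0, 0, 0],
)

```text
time: 5.8
eef_pos: [0.4568, -0.0378, 0.2204]
tcp_rot: [1.0, 0.009, -0.001, -0.0]
contact_force: [-0.1, -0.4, -0.5]
opening: 0.149
finger_force: 70.2
```

```bash
python3 - <<'E'
from h import *
goto((.5343,-.025,.2),-89)
img,d,M=shot("wrist","w2"); C=cloud(M,d)
for q in ["pot_entry","pot_half","pot_lock"]: print(q,[ (r["uv"],round(r["score"],2),at_z(M,[r["uv"]],.11)[0].round(4)) for r in ctrl.find_in("wrist",q)[:3]])
z=np.nan_to_num(C[...,2])
near=np.hypot(C[...,0]-.534,C[...,1]+.025)<.08
col=near&(z>.104)&(z<.116)
P=C[col]; print(len(P),P[:,2].mean(),cv2.minEnclosingCircle((P[:,:2]*1000).astype(np.float32)))
hsv=cv2.cvtColor(img,cv2.COLOR_RGB2HSV)
for n,m in dict(yellow=(hsv[...,0]>20)&(hsv[...,0]<35)&(hsv[...,1]>120)&(hsv[...,2]>80),blue=(hsv[...,0]>100)&(hsv[...,0]<130)&(hsv[...,1]>100)&(hsv[...,2]>60),white=(hsv[...,1]<25)&(hsv[...,2]>140)).items():
    k,l,s,c=cv2.connectedComponentsWithStats((m&col).astype(np.uint8))
    for i in range(1,k):
        if s[i,4]>15: print(n,c[i].round(1),s[i,4],at_z(M,[c[i]],.11)[0].round(4))
E
```

```text
t 5.8 at [ 0.4568 -0.0378  0.2204] yaw -89.0 q [-0.3  -0.2   2.1  -0.    1.24  1.25] F [-0.1 -0.4 -0.5] Tq [-0.06 -0.03  0.01] op 0.149 ff 70.2
  delta [ 0.0778 -0.0114  0.0202] [-0.     0.002 -0.   ]
pot_entry []
pot_half [([246.4, 103.2], 0.84, array([ 0.5376, -0.0261,  0.11  ])), ([393.0, 24.5], 0.23, array([ 0.601 , -0.1459,  0.11  ]))]
pot_lock [([248.7, 103.4], 0.64, array([ 0.5375, -0.0282,  0.11  ]))]
8959 0.11033273383518373 ((535.0297241210938, -26.055437088012695), 57.98566436767578)
yellow [289.4  61.1] 79 [ 0.5723 -0.0626  0.11  ]
yellow [207.1 147.9] 51 [0.4971 0.0106 0.11  ]
blue [187.5 106.5] 70 [0.5339 0.0266 0.11  ]
blue [304.6 107. ] 59 [ 0.5353 -0.0783  0.11  ]
white [245.5  40.5] 83 [ 0.5872 -0.0252  0.11  ]
white [213.9  76.1] 945 [0.5594 0.0021 0.11  ]
white [281.6  90.2] 1480 [ 0.5491 -0.0571  0.11  ]
```

View pics/w2.png

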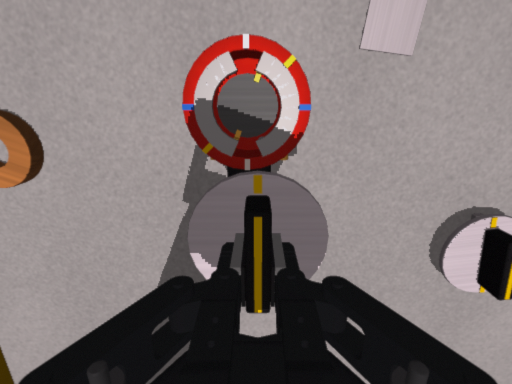

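The collar is at upper centre (247,103), with the white tick at (246,41) and the yellow at (289,61)/(207,148). The lid hangs level in the fingers at about (258,240). The pot centre is (0.5349, -0.0259), x at 0.8°. Next, the lid's offset within the grip.

```bash
python3 - <<'E'
from h import *
img,d,M=load("w2"); C=cloud(M,d); z=np.nan_to_num(C[...,2])
t=np.array([.4568,-.0378,.2204])
near=np.hypot(C[...,0]-t[0],C[...,1]-t[1])<.06
lid=near&(z>.205)&(z<.224)
lid[290:]=0
P=C[lid]; print(len(P),np.median(P[:,2])-t[2])
e=lid.astype(np.uint8); k=max(cv2.findContours(e,0,1)[0],key=cv2.contourArea)[:,0]
k=k[k[:,1]<230]; zf=np.median(P[:,2])
E=at_z(M,k,zf)[:,:2]
from scipy.optimize import least_squares
E=E[(E[:,0]>t[0]-.01)]
r=least_squares(lambda p:np.hypot(E[:,0]-p[0],E[:,1]-p[1])-.044,t[:2],loss="soft_l1",f_scale=.001); print(len(E),r.x-t[:2],np.abs(r.fun).mean())
hsv=cv2.cvtColor(img,cv2.COLOR_RGB2HSV)
y=(hsv[...,0]>20)&(hsv[...,0]<35)&(hsv[...,1]>120)&(hsv[...,2]>60); y[:170]=0;y[:,:240]=0;y[:,280:]=0
for lo,hi,zz in((170,196,zf),(212,312,zf+.027)):
    v,u=np.nonzero(y[lo:hi]); Q=at_z(M,np.c_[u,v+lo],zz); Q=Q[:,:2]-t[:2]
    p=np.polyfit(Q[:,0],Q[:,1],1); print(Q.min(0),Q.max(0),Q.mean(0),np.degrees(np.arctan(p[0])))
E
```

```text
8418 -0.005245740152213546
263 [-7.67220395e-05  2.00949721e-04] 0.007263618750236618
[ 0.03297225 -0.00126917] [0.0432398  0.00293487] [0.03811016 0.00086818] 1.2619432447777517
[-0.02816156 -0.00288169] [0.02926663 0.00237789] [0.00176347 0.00016698] 1.03972642431858
```

Emit:
carry_out(
  deltas=[0.04, -0.006, 0.015, 0, 0, 0, 0.0775, -0.0117, 0.03, 0, 0, 0, 0.0775, -0.0117, 0.06, 0, 0, 0, 0.0775, -0.0117, 0.067, 0, 0, 0, 0.0775, -0.0117, 0.067, 0, 0, 0],
)

```text
time: 6.62
eef_pos: [0.5343, -0.0252, 0.1543]
tcp_rot: [1.0, 0.008, -0.001, -0.0]
contact_force: [0.5, -0.4, -1.1]
opening: 0.145
finger_force: 70.3
```

```bash
python3 - <<'E'
from h import *
goto((.5343,-.0261,.145),-89)
img,d,M=shot("wrist","w3")
goto((.5343,-.0261,.12),-89)
E
```

```text
t 6.62 at [ 0.5343 -0.0252  0.1543] yaw -89.1 q [-0.24  0.06  1.99 -0.    1.1   1.32] F [ 0.5 -0.4 -1.1] Tq [-0.01 -0.02 -0.06] op 0.145 ff 70.3
  delta [0.     0.0009 0.0093] [-0.     0.001 -0.002]
t 6.67 at [ 0.5348 -0.0253  0.1554] yaw -89.1 q [-0.24  0.06  1.99 -0.    1.1   1.32] F [ 0.6  0.3 -1.6] Tq [ 0.   -0.01  0.02] op 0.149 ff 70.3
  delta [-0.0006  0.0008  0.0354] [ 0.    -0.001 -0.002]
```

View pics/w3.png

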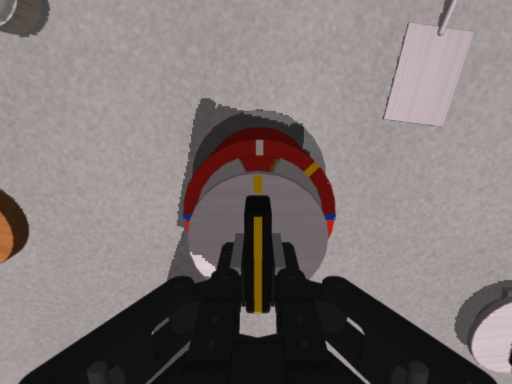

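The lid's tick at (258,185) lines up with the white tick at (259,148), over the mouth. Descending in steps.

Emit:
carry_out(
  deltas=[-0.0003, 0.0008, 0.012, 0, 0, 0, -0.0003, 0.0008, 0.02, 0, 0, 0, -0.0003, 0.0008, 0.025, 0, 0, 0, -0.0003, 0.0008, 0.025, 0, 0, 0],
)

```text
time: 7.18
eef_pos: [0.5339, -0.0254, 0.129]
tcp_rot: [1.0, 0.008, -0.001, -0.0]
contact_force: [-0.2, 0.4, -1.0]
opening: 0.149
finger_force: 70.3
```

```bash
python3 -c "
from h import *
goto((.5343,-.0261,.1205),-89)"
```

```text
t 7.17 at [ 0.5339 -0.0254  0.129 ] yaw -89.0 q [-0.24  0.09  2.    0.    1.05  1.32] F [-0.2  0.4 -1. ] Tq [-0.03 -0.06 -0.03] op 0.149 ff 70.3
  delta [0.0004 0.0007 0.0085] [-0.     0.001 -0.001]
```

Emit:
carry_out(
  deltas=[0.0003, 0.0006, 0.004, 0, 0, 0, 0.0003, 0.0006, 0.007, 0, 0, 0, 0.0003, 0.0006, 0.0085, 0, 0, 0, 0.0003, 0.0006, 0.009, 0, 0, 0, 0.0003, 0.0006, 0.009, 0, 0, 0],
)

```text
time: 7.8
eef_pos: [0.5348, -0.0262, 0.1216]
tcp_rot: [1.0, 0.008, 0.0, 0.0]
contact_force: [-3.8, 0.3, 4.6]
opening: 0.149
finger_force: 71.2
```

```bash
python3 -c "
from h import *
goto((.5343,-.0261,.1205),-89)"
```

```text
t 7.8 at [ 0.5348 -0.0262  0.1216] yaw -89.0 q [-0.24  0.1   2.01 -0.    1.03  1.32] F [-3.8  0.3  4.6] Tq [0.1  0.54 0.03] op 0.149 ff 71.2
  delta [-0.0005 -0.0001  0.0011] [ 0.    -0.    -0.001]
```

Seated: contact at TCP z 0.1216, which puts the lid at z 0.110 with about 6 N of push. Twisting clockwise now.

Emit:
carry_out(
  deltas=[-0.0005, 0, 0, 0, 0, 0.1, -0.0005, 0, 0, 0, 0, 0.2, -0.0005, 0, 0, 0, 0, 0.3, -0.0005, 0, 0, 0, 0, 0.4, -0.0005, 0, 0, 0, 0, 0.5],
  grip_force=90,
)

```text
time: 8.43
eef_pos: [0.5351, -0.0267, 0.1217]
tcp_rot: [0.971, -0.24, 0.001, 0.0]
contact_force: [-0.6, -0.4, 4.1]
opening: 0.146
finger_force: 88.3
```

```bash
python3 -c "
from h import *
goto((.5343,-.0261,.1205),-134.2)"
```

```text
t 8.43 at [ 0.5351 -0.0267  0.1217] yaw -117.8 q [-0.24  0.1   2.01 -0.    1.03  1.82] F [-0.6 -0.4  4.1] Tq [-0.02  0.21  0.23] op 0.146 ff 88.3
  delta [-0.001  -0.0001  0.0012] [-0.    -0.003  0.286]
```

Emit:
carry_out(
  deltas=[-0.0003, 0, 0, 0, 0, 0.1, -0.0003, 0, 0, 0, 0, 0.2, -0.0003, 0, 0, 0, 0, 0.285, -0.0003, 0, 0, 0, 0, 0.285, -0.0003, 0, 0, 0, 0, 0.285],
)

```text
time: 9.05
eef_pos: [0.5349, -0.0266, 0.1217]
tcp_rot: [0.927, -0.374, 0.002, 0.0]
contact_force: [0.9, -2.9, 4.6]
opening: 0.141
finger_force: 88.5
```

```bash
python3 - <<'E'
from h import *
goto((.5343,-.0261,.1205),-134.2)
img,d,M=shot("wrist","w4"); C=cloud(M,d); z=np.nan_to_num(C[...,2])
goto((.5343,-.0261,.1205),-134.2)
near=np.hypot(C[...,0]-.5349,C[...,1]+.0259)
f=(near<.040)&(z>.105)&(z<.125)&(img.min(2)>60); print("flange z",np.median(z[f]),f.sum())
c=(near>.048)&(near<.057)&(z>.1)&(z<.125); print("collar z",np.median(z[c]),c.sum())
E
```

```text
t 9.05 at [ 0.5349 -0.0266  0.1217] yaw -133.9 q [-0.24  0.1   2.01 -0.    1.03  2.1 ] F [ 0.9 -2.9  4.6] Tq [-0.24  0.08  0.17] op 0.141 ff 88.5
  delta [-0.0008  0.      0.0012] [-0.001 -0.003  0.005]
t 9.1 at [ 0.5349 -0.0266  0.1217] yaw -133.9 q [-0.24  0.1   2.01 -0.    1.03  2.1 ] F [-0.8 -2.   5.7] Tq [-0.41  0.06  0.14] op 0.143 ff 88.6
  delta [-0.0008  0.0001  0.0012] [-0.001 -0.003  0.005]
flange z 0.11650246008178053 6105
collar z 0.11051609987470992 5094
```

View pics/w4.png

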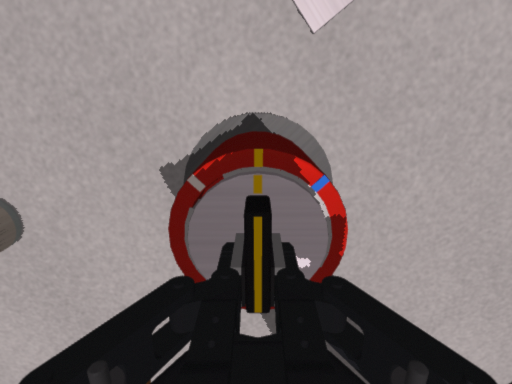

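The bar and the lid's tick at (258,184) point straight at the yellow tick at (258,157), with white at (197,185) and blue at (320,185). The flange top is 6.0 mm above the collar, so the lid is flush. I'll hold briefly, then hand in.

Emit:
carry_out(
  deltas=[0, 0, 0, 0, 0, 0, 0, 0, 0, 0, 0, 0, 0, 0, 0, 0, 0, 0],
)

```text
time: 9.48
eef_pos: [0.5349, -0.0266, 0.1217]
tcp_rot: [0.927, -0.374, 0.002, 0.0]
contact_force: [0.7, -1.8, 4.7]
opening: 0.145
finger_force: 88.6
```

```bash
python3 -c "
from h import *
goto((.5343,-.0261,.1205),-134.2)
print(ctrl.sign_off())"
```

```text
t 9.47 at [ 0.5349 -0.0266  0.1217] yaw -133.9 q [-0.24  0.1   2.01 -0.    1.03  2.1 ] F [ 0.7 -1.8  4.7] Tq [-0.32  0.04  0.16] op 0.145 ff 88.6
  delta [-0.0008  0.0001  0.0012] [-0.001 -0.003  0.005]
the job is handed in; nothing more can be done
None
```

I handed the job in at 9.5 s: the lid is seated flush, turned about 45° so its bar points at the yellow ticks, and still gripped at about 89 N; sign-off returned no verdict, and I did not re-measure the roll, jar or scraper.

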